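# Back the coil winder off one notch

### The job

The bench coil winder has been turned one notch too far, so the square former on its spindle stands askew. With the fingertips only, lift the ratchet pawl by its side pin and throw it back off the wheel, push the winder's wheel backward (the top going away from the robot) by one notch using the upper capstan arm, then tip the pawl forward again so that it drops fully home in the next notch. Push gently, grip nothing, leave the other things on the bench as they are, and finish with the hand clear.

Things in the scene. Friction and masses are not known exactly. Their poses are not given: they have to be found in the camera images.
- winder: Grey bench coil winder, fixed; base 170 (x) x 215 (y) mm. Origin on the bench under the middle of the spindle; y along the spindle, z up, x points away from the robot (within 0.35 rad). Spindle 115 mm above the bench at x = 0, in two pedestals 139 mm high at y = -68 and +68 mm. Between them the empty square white former (66 mm flanges). Outside the ratchet (y < -100 mm), above 130 mm, only the pawl's pin is in the way.
- ratchet (a point): Centre of the steel ratchet wheel on the spindle, at y = -92 mm of the winder: 100 mm diameter, 10 mm thick, 10 teeth 8 mm deep. Each tooth has a steep face, which the claw blocks, and a sloping back.
- wheel (a joint): Angle (rad) of ratchet, former and capstan, which turn as one. Positive is backward: the top goes to the winder's +x. A notch is 0.628. Starts between -0.04 and 0. Drag 0.12 N m: it stays where left. Pawl down blocks it at 0 and at 0.63. The pawl gets fully home in the next notch at 0.43 to 0.63; at less, the claw lies on a tooth's slope (push back more); at more, on a tooth top (bring it forward).
- pawl (a joint): Angle (rad) of the steel bell-crank pawl about its pivot (parallel to the spindle, at x = +69 mm, 133 mm above the bench). 0: claw fully home in a notch near the wheel's top; 0.14: on a tooth top; 1.10: thrown back on its stop on the +x side. No spring, only 90 g of weight: past about 0.75 it falls back and stays there, below about 0.55 it falls onto the wheel; between, it may stand.
- pawl_pin (a point): Middle of the side pin at the end of the pawl's thumb lever: 8 mm rod parallel to the spindle, 52 mm out to -y, ending in a 16 mm ball; free 18 mm either side of this point. It circles the pivot at 62 mm: pawl home, x = +38 mm, 187 mm above the bench; thrown back, x = +103 mm, 185 mm; 195 mm at most. Pushed to +x it lifts the pawl; pushed to -x it tips the thrown-back pawl forward.
- capstan_ball (a point): Centre of the 22 mm black ball on the upper arm of the four-armed capstan, 67 mm from the spindle, at y = +108 mm of the winder; turns with the wheel. The arms, at right angles, are 10 mm steel rods from a 38 mm hub. At wheel 0 this arm leans 0.35 rad from upright toward the robot (-x); one notch back, 0.28 rad the other way.
- spare_former: Bystander: loose white coil former, 66 x 66 x 58 mm, on the bench before the winder. Origin under its centre.
- valve: Bystander: loose glass valve standing on its black base, 34 mm diameter, 88 mm tall, before the winder. Origin under its centre.
- tape_roll: Bystander: roll of black tape lying flat, 72 mm diameter, 19 mm high, behind the winder. Origin under its centre.
- screwdriver: Bystander: screwdriver lying on the bench to the left, 210 mm long. Origin under its middle.
- hammer: Bystander: hammer lying on the bench to the right, 240 mm long. Origin under its middle.
- capacitor: Bystander: can capacitor standing on the bench to the right, 36 mm diameter, 65 mm tall. Origin under its centre.
- core_stack: Bystander: stack of core laminations on the bench to the left, 60 x 50 x 40 mm. Origin under its centre.

How it is judged:
By the outcome, as a careful person would: the job done as asked, in the order asked, and still so for the second after the job is handed in, with the robot touching nothing.
It also fails if it takes over 54 s, if anything falls off the work surface, if the arm or the gripper's body presses on something with over 40 N, if the wrist force passes 120 N, or if a joint passes its speed limit or range.

### The arm

A 6-joint arm with a two-finger parallel gripper is mounted at the origin on the work surface. World frame = base frame: x ahead of the robot, y to its left, z up, the work surface at z = 0. Lengths are in m, angles in rad, forces in N, time in s.
With the tool pointing down it reaches from about 0.225 to 0.875 m from the base axis. Payload 3.4 kg.
Tool frame: the origin (TCP) lies at the very end of the fingers, on their centre line; the grasp point (between the pads) lies 19 mm behind it; z points along the fingers, y is the line along which they close (so a half turn about z gives the same grasp; the last joint's range is limited). The gripper opens to 85 mm and grips with 20 to 120 N. Pads are 22 mm wide; open, the fingers measure 114 mm over their backs; the gripper's body (76 mm by 85 mm) begins 54 mm behind the grasp point. The pads swing forward as they close: fully open they stand 13 mm farther back than shut.
Start: joints at [-1.237, 0.276, 1.505, -0, 1.361, -0.121], TCP at [0.253, -0.517, 0.231] pointing down, gripper open.
Joint ranges: [-2.89, 2.89], [-0.75, 2.08], [0.22, 2.7], [-1.18, 4.32], [0.11, 2.71], [-2.7, 2.7]. Speed limits (rad/s): [2.57, 2.57, 3.14, 3.14, 3.14, 3.14].

### API

Orientations are given as a unit quaternion [w, x, y, z].
In Python, from rig import manip, get_image, camera_info gives the robot as it stands. The module is installed in compiled form; this text tells all that it offers.
- The arm moves only by the shell command python3 -m crank 'ROWS' [FORCE]. ROWS is a JSON object of lists of equal length, an entry for each row: "translation": the shift along the tool's x, y, z in mm, a list of three; "roll": the turn about the tool's z in rad; "fingers": the opening, from 0 (shut) to 1 (fully open). A call has 1 to 8 rows; each row shifts and turns the commanded pose from where the row before left it, along the tool's axes as they then stand; what a row does not reach is not made up. A row lasts 1/10 s, in which the tool goes at most 50 mm and 8.59 degrees, less where a joint would pass 70% of its speed; a pose out of reach is approached as far as the arm can. A call is refused whole if a number of a shift passes 50 or a number of a turn 0.15, either way. A call with a gripper value outside its range is refused whole. The fingers move at their own pace and stop on an object; FORCE is the grip in N (left out, the last holds). Time passes only in rows, so rows that do not move let the fingers close. It gives the time, the measured TCP pose, the force, the opening and the grip force at its end, in the units of the state.
- manip.get_state(): the state, without advancing time (a new reading comes with each control period).
- get_image(name): name is "scene" or "top"; returns the picture (400x640x3 uint8, blue, green, red); there is no depth.
- camera_info(name): a dict with "mtx" (3x3 intrinsics, pixels), "rvec" (rotation vector, rad) and "tvec" (3), from world to camera coordinates, as OpenCV has them. Camera axes: x right, y down, z forward; pixel columns grow to the right and rows downward; lengths in m; the calibration is good to about 2 mm. A picture is of the moment at which its call begins. camera_info takes no time and is no camera call.
- manip.sign_off(): hands the job in; it is judged then, once.
The state is a dict: "clock": time; "qpos": joint angles; "qd": joint speeds; "effort": joint torques, N m; "position": TCP position; "ee_rot": TCP orientation; "contact_force": force on the tool from outside, world axes, zero at the start; "moment": the same for the moment, N m; "width": finger opening in m; "gripper_force": force on a finger pad.
Only numpy, scipy, OpenCV 4.12 (cv2) and the standard library are available. Lean on these libraries where they do the work, as an engineer would, in place of code of your own. Each camera call takes 0.05 s, during which the arm holds its last target. There are 200 camera calls.

## Working session

There is one attempt and no reset: what is moved stays moved. The work goes in short steps, Python scripts to look and compute and a shell command to move; the robot and the scene stay as the last step left them, time stands still between calls to the robot, and variables do not carry over. Pictures are saved under pics/ and viewed, at most 10 in all, crops included, and the job is handed in when it is done.

```bash
mkdir -p pics; python3 - <<'E'
from rig import manip,get_image,camera_info
import cv2
for n in("scene","top"):
    cv2.imwrite(f"pics/{n}0.png",get_image(n)); c=camera_info(n); print(n,c)
print(manip.get_state())
E
```

```text
scene {'mtx': array([[404.60468402,   0.        , 323.76010939],
       [  0.        , 404.60468402, 206.22711085],
       [  0.        ,   0.        ,   1.        ]]), 'rvec': array([ 0.88009923,  2.56451592, -1.00651284]), 'tvec': array([ 0.41983222, -0.12677279,  1.36080103])}
top {'mtx': array([[401.67254713,   0.        , 320.74875421],
       [  0.        , 401.67254713, 199.56723862],
       [  0.        ,   0.        ,   1.        ]]), 'rvec': array([ 2.17372309, -2.12044078,  0.19764349]), 'tvec': array([-0.03345452,  0.55351448,  1.29063306])}
{'clock': 0.1, 'qpos': array([-1.23698665e+00,  2.76505762e-01,  1.50600498e+00, -2.46863186e-05,
        1.36073364e+00, -1.20981163e-01]), 'qd': array([-0.00017993, -0.00225351, -0.00400922, -0.00062527,  0.00047031,
        0.00083558]), 'effort': array([ 1.59475247e-03, -4.17701125e+01, -2.46404421e+01, -1.72944522e-05,
        5.80107022e-03, -2.52224758e-06]), 'position': array([ 0.25241961, -0.51609273,  0.23054168]), 'ee_rot': array([-8.19910719e-04,  9.74255962e-01,  2.25443203e-01, -9.97193928e-05]), 'contact_force': array([ 0.53680333,  0.37602723, -0.21489688]), 'moment': array([-0.01025575, -0.00241568, -0.06137513]), 'gripper_force': 0.0, 'width': 0.08521428778787883}
```

View pics/scene0.png

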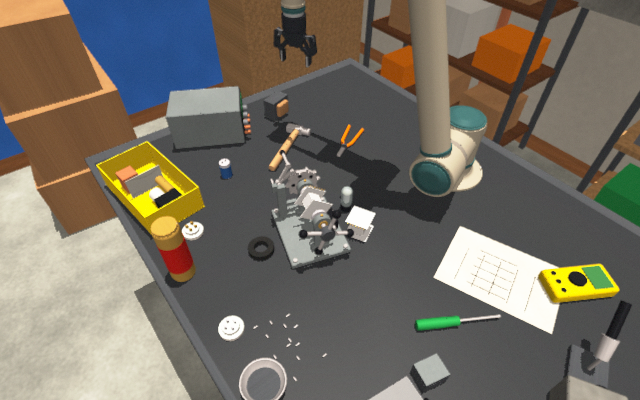

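View pics/top0.png

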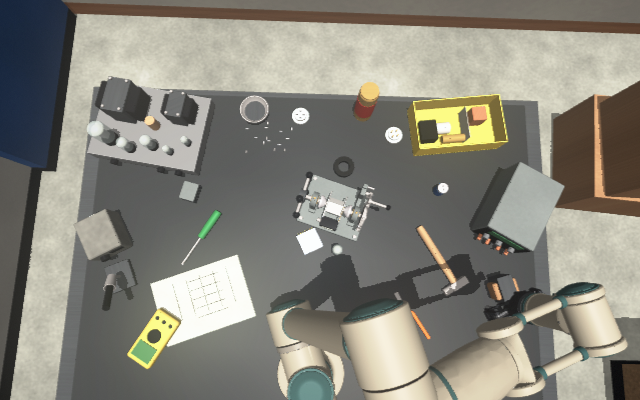

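The scene shows the winder around (315,220) in "scene" and (337,205) in "top". I'll enlarge both crops.

```bash
python3 - <<'E'
import cv2
a=cv2.imread("pics/scene0.png")[140:280,240:400]; b=cv2.imread("pics/top0.png")[150:270,280:410]
cv2.imwrite("pics/s1.png",cv2.resize(a,(685,600),interpolation=cv2.INTER_CUBIC))
cv2.imwrite("pics/t1.png",cv2.resize(b,(650,600),interpolation=cv2.INTER_CUBIC))
E
```

```text
(no output)
```

View pics/s1.png

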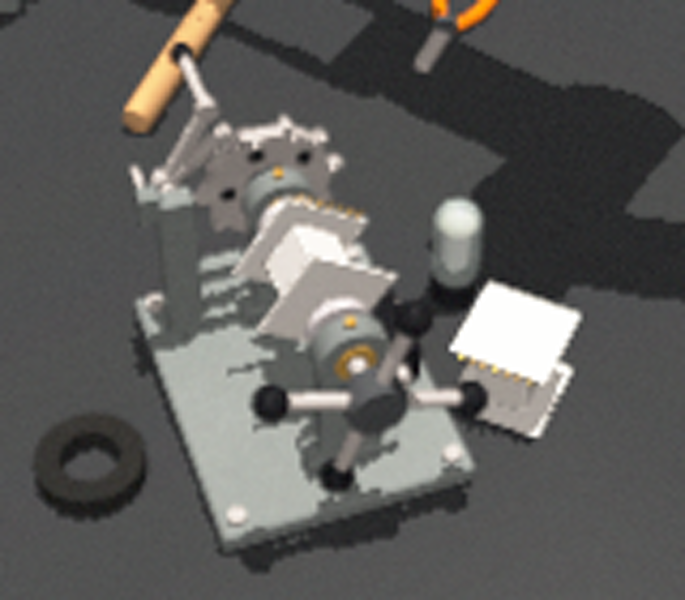

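View pics/t1.png

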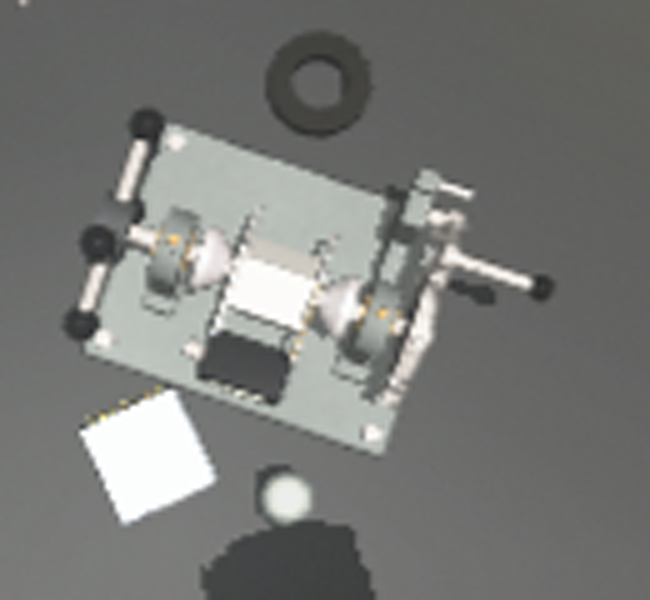

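Crops: upper capstan ball at (413,316) scene / (100,242) top; pin ball at (182,50) scene / (541,287) top; base corners and other capstan balls are clear. I'll fit the winder pose from these.

```bash
cat > h.py <<'E'
import numpy as np,cv2
from rig import manip,get_image,camera_info
C={n:camera_info(n) for n in("scene","top")}
def proj(n,P): return cv2.projectPoints(np.atleast_2d(np.float64(P)),C[n]["rvec"],C[n]["tvec"],C[n]["mtx"],None)[0][:,0]
def px(n,u,v): return ((u+.5)/4.2833+239.5,(v+.5)/4.2857+139.5) if n=="scene" else ((u+.5)/5+279.5,(v+.5)/5+149.5)
def W(p,q): # winder->world, p=x,y,yaw
    c,s=np.cos(p[2]),np.sin(p[2]); q=np.atleast_2d(q); return np.c_[p[0]+c*q[:,0]-s*q[:,1],p[1]+s*q[:,0]+c*q[:,1],q[:,2]]
def arm(a): return [.067*np.sin(a),.108,.115+.067*np.cos(a)]  # lean a toward +x
def pin(a,y): # pawl angle a
    t=np.arctan2(.054,-.031)-a; return [.069+.0623*np.cos(t),y,.133+.0623*np.sin(t)]
E
python3 - <<'E'
from h import *
from scipy.optimize import least_squares
def model(p):
    h,w,yp=p[3:6]; a=-.35+w
    q=[arm(a+k*np.pi/2) for k in range(4)]+[pin(0,yp)]+[[x,y,h] for x,y in((.085,.1075),(-.085,.1075),(.085,-.1075),(-.085,-.1075))]
    return W(p,q)
obs=[("scene",0,413,316),("scene",1,270,403),("scene",2,337,478),("scene",3,472,398),("scene",4,182,50),
("scene",5,225,540),("scene",6,475,462),("scene",7,137,298),
("top",0,100,242),("top",1,147,123),("top",3,81,322),("top",4,541,287),("top",5,170,124),("top",6,86,350),("top",8,383,455)]
def f(p):
    m=model(p); return np.concatenate([proj(n,m[i])[0]-px(n,u,v) for n,i,u,v in obs])
r=least_squares(f,[.45,.0,-.2,.01,-.02,-.14],loss="soft_l1")
print(r.x.round(4)); print(f(r.x).reshape(-1,2).round(1))
p=r.x; print("ball",W(p,arm(-.35+p[4])),"next",W(p,arm(.28)),"pin",W(p,pin(0,-.118)),W(p,pin(1.1,-.118)),"xaxis",np.cos(p[2]),np.sin(p[2]))
from scipy.spatial.transform import Rotation as R
s=manip.get_state();q=s["ee_rot"];print(R.from_quat(q[[1,2,3,0]]).as_matrix().round(3))
E
```

```text
[ 0.5267 -0.0634 -0.3089  0.0152 -0.0109 -0.1498]
[[-0.7  0.4]
 [-0.8 -0.2]
 [-1.3 -0.7]
 [-1.5 -0.3]
 [-1.6  0.7]
 [ 3.  -0.5]
 [ 3.7  0.1]
 [ 1.6 -0.3]
 [-0.1 -0.5]
 [ 0.1 -0.4]
 [ 0.4 -0.6]
 [ 0.4 -1.1]
 [-2.   1.5]
 [-1.9  3. ]
 [-0.7  2.9]]
ball [[0.53697503 0.04663547 0.17768277]] next [[0.57715553 0.03381119 0.17939071]] pin [[ 0.52698428 -0.18740774  0.18702987]] [[ 0.58900179 -0.20720167  0.18515045]] xaxis 0.9526542506713884 -0.30405571640364776
[[ 0.898  0.439 -0.001]
 [ 0.439 -0.898  0.002]
 [ 0.    -0.002 -1.   ]]
```

```bash
python3 - <<'E'
from h import *
from scipy.optimize import least_squares
def model(p):
    h,w,yp,bx,by=p[3:8]; a=-.35+w
    q=[arm(a+k*np.pi/2) for k in range(4)]+[pin(0,yp)]+[[x+bx,y+by,h] for x,y in((.085,.1075),(-.085,.1075),(.085,-.1075),(-.085,-.1075))]
    return W(p,q)
obs=[("scene",0,413,316),("scene",1,270,403),("scene",2,337,478),("scene",3,472,398),("scene",4,182,50),
("scene",5,225,540),("scene",6,475,462),("scene",7,137,298),
("top",0,100,242),("top",1,147,123),("top",3,81,322),("top",4,541,287),("top",5,170,124),("top",6,86,350),("top",8,383,455)]
def f(p):
    m=model(p); return np.concatenate([proj(n,m[i])[0]-px(n,u,v) for n,i,u,v in obs])
r=least_squares(f,[.52,-.06,-.3,.01,-.02,-.14,0,0])
print(r.x.round(4)); print(f(r.x).reshape(-1,2).round(1))
p=r.x; print("ball",W(p,arm(-.35+p[4])),"next",W(p,arm(.28)),"pin",W(p,pin(0,-.118)),W(p,pin(1.1,-.118)),"xaxis",np.cos(p[2]),np.sin(p[2]))
E
```

```text
[ 0.5241 -0.0618 -0.3159  0.0145  0.0027 -0.1506  0.0111 -0.0031]
[[ 0.   0.4]
 [-0.  -0.1]
 [-0.1 -0.8]
 [-0.4 -0.4]
 [-0.2  0.3]
 [-0.5 -0.2]
 [ 0.5  0.7]
 [-1.  -0.2]
 [-0.6 -0.2]
 [-0.2  0.2]
 [-0.3  0. ]
 [ 0.1  0.2]
 [-0.4 -0.5]
 [-0.5  0.7]
 [ 0.4  1.1]]
ball [[0.53598589 0.04797086 0.17799979]] next [[0.57526058 0.03513207 0.17939071]] pin [[ 0.52354208 -0.18573025  0.18702987]] [[ 0.58541951 -0.20595781  0.18515045]] xaxis 0.9505025839462717 -0.3107166521309418
```

```bash
cat >> h.py <<'E'
P0=[.5241,-.0618,-.3159]
def show():
    from scipy.spatial.transform import Rotation as R
    s=manip.get_state(); c,n=np.cos(P0[2]),np.sin(P0[2]); d=s["position"]-[P0[0],P0[1],0]
    Rm=np.array([[c,n,0],[-n,c,0],[0,0,1]]); m=Rm@R.from_quat(s["ee_rot"][[1,2,3,0]]).as_matrix()
    print("t",s["clock"],"winder xyz mm",(Rm@d*1e3).round(1),"F",(Rm@s["contact_force"]).round(1),"toolx",m[:,0].round(3),"w",round(s["width"],4),"q",s["qpos"].round(2))
if __name__=="__main__": show()
E
python3 -m crank '{"translation":[[0,0,-5],[0,0,-10],[0,0,-10],[0,0,-5],[0,0,0],[0,0,0],[0,0,0]],"roll":[-0.13,-0.13,-0.13,-0.13,-0.13,-0.15,0],"fingers":[0,0,0,0,0,0,0]}' 20; python3 h.py; python3 -c "
from h import *
for a in (0,.14,.4,.55,.65,.75,.85,1,1.1): print(a,(np.array(pin(a,-.123))*1e3).round(1))"
```

```text
clock: 0.8
position: [0.2525, -0.5163, 0.2609]
ee_rot: [-0.0, 0.81, 0.587, 0.0]
contact_force: [-0.1, 0.3, -0.8]
width: 0.0004
gripper_force: 0.0
t 0.8 winder xyz mm [-117.  -516.4  260.9] F [-0.2  0.3 -0.8] toolx [0.    1.    0.001] w 0.0004 q [-1.24  0.26  1.45  0.    1.43 -0.92]
0 [  38. -123.  187.]
0.14 [  45.8 -123.   190.8]
0.4 [  61.5 -123.   194.8]
0.55 [  70.8 -123.   195.3]
0.65 [  77.  -123.   194.8]
0.75 [  83.1 -123.   193.7]
0.85 [  89.1 -123.   192. ]
1 [  97.7 -123.   188.3]
1.1 [ 103.1 -123.   185.2]
```

```bash
python3 -m crank '{"translation":[[30,8,0],[48,12,0],[48,12,0],[48,12,0],[48,12,0],[48,12,0],[48,12,0],[40,12,0]],"roll":[0,0,0,0,0,0,0,0],"fingers":[0,0,0,0,0,0,0,0]}' && python3 -m crank '{"translation":[[25,18,0],[10,7,0],[0,0,0],[0,0,0]],"roll":[0,0,0,0],"fingers":[0,0,0,0]}'; python3 h.py
```

```text
clock: 1.6
position: [0.4519, -0.2024, 0.2612]
ee_rot: [-0.0, 0.81, 0.586, 0.0]
contact_force: [0.2, -1.2, -0.3]
width: -0.0001
gripper_force: 0.0
clock: 2.0
position: [0.4852, -0.18, 0.261]
ee_rot: [-0.0, 0.81, 0.587, -0.001]
contact_force: [-0.3, 0.5, 0.2]
width: 0.0001
gripper_force: 0.0
t 2.0 winder xyz mm [  -0.3 -124.5  261. ] F [-0.4  0.4  0.2] toolx [ 0.001  1.    -0.001] w 0.0001 q [-0.49  0.17  1.57 -0.    1.4  -0.17]
```

```bash
python3 -m crank '{"translation":[[0,0,20],[0,0,30],[0,0,25],[0,0,13],[0,0,5],[0,0,0]],"roll":[0,0,0,0,0,0],"fingers":[0,0,0,0,0,0]}'; python3 h.py; python3 -m crank '{"translation":[[0,5,0],[0,4,0],[0,3,0],[0,3,0],[0,3,0],[0,3,0],[0,3,0],[0,0,0]],"roll":[0,0,0,0,0,0,0,0],"fingers":[0,0,0,0,0,0,0,0]}'; python3 h.py
```

```text
clock: 2.6
position: [0.4849, -0.1803, 0.1679]
ee_rot: [-0.001, 0.81, 0.586, -0.001]
contact_force: [0.4, -0.2, 0.0]
width: -0.0001
gripper_force: 0.0
t 2.6 winder xyz mm [  -0.5 -124.9  167.9] F [ 0.5 -0.1  0. ] toolx [ 0.002  1.    -0.   ] w -0.0001 q [-0.49  0.24  1.73 -0.    1.18 -0.17]
clock: 3.4
position: [0.5091, -0.1869, 0.1682]
ee_rot: [0.0, 0.81, 0.587, 0.0]
contact_force: [-0.6, -0.5, -0.0]
width: 0.0001
gripper_force: 0.1
t 3.4 winder xyz mm [  24.6 -123.6  168.2] F [-0.5 -0.7 -0. ] toolx [-0.  1. -0.] w 0.0001 q [-0.48  0.27  1.68 -0.    1.19 -0.16]
```

```bash
python3 - <<'E'
from h import *
a=get_image("scene")[120:240,240:400]; b=get_image("top")[150:270,300:430]
cv2.imwrite("pics/p1.png",np.hstack([cv2.resize(a,(440,330),interpolation=2),cv2.resize(b,(357,330),interpolation=2)]))
E
```

```text
(no output)
```

View pics/p1.png

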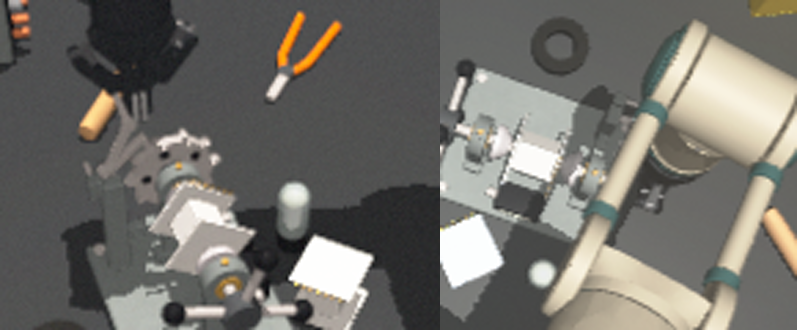

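The scene view shows the finger tips at (140,105) just on the robot side of the pawl lever (125,110), no contact force yet. I'll push on slowly.

```bash
python3 -m crank '{"translation":[[0,3,0],[0,3,0],[0,3,0],[0,3,0],[0,3,0],[0,3,0],[0,3,0],[0,3,0]],"roll":[0,0,0,0,0,0,0,0],"fingers":[0,0,0,0,0,0,0,0]}'; python3 h.py;python3 -m crank '{"translation":[[0,3,0],[0,3,0],[0,3,0],[0,3,0],[0,3,0],[0,3,0],[0,3,0],[0,3,0]],"roll":[0,0,0,0,0,0,0,0],"fingers":[0,0,0,0,0,0,0,0]}'; python3 h.py;  python3 - <<'E'
from h import *
a=get_image("scene")[120:240,240:400]
cv2.imwrite("pics/p2.png",cv2.resize(a,(800,600),interpolation=2))
E
```

```text
clock: 4.3
position: [0.5318, -0.1944, 0.1683]
ee_rot: [0.0, 0.81, 0.587, 0.0]
contact_force: [-0.4, -0.3, 0.4]
width: 0.0001
gripper_force: 0.1
t 4.3 winder xyz mm [  48.6 -123.7  168.3] F [-0.3 -0.4  0.4] toolx [ 0.  1. -0.] w 0.0001 q [-0.47  0.3   1.63 -0.    1.21 -0.16]
clock: 5.1
position: [0.5546, -0.2019, 0.1683]
ee_rot: [0.0, 0.81, 0.587, 0.0]
contact_force: [-0.3, -0.5, 0.2]
width: 0.0001
gripper_force: 0.0
t 5.1 winder xyz mm [  72.6 -123.7  168.3] F [-0.1 -0.6  0.2] toolx [ 0.  1. -0.] w 0.0001 q [-0.47  0.34  1.57 -0.    1.23 -0.15]
```

View pics/p2.png

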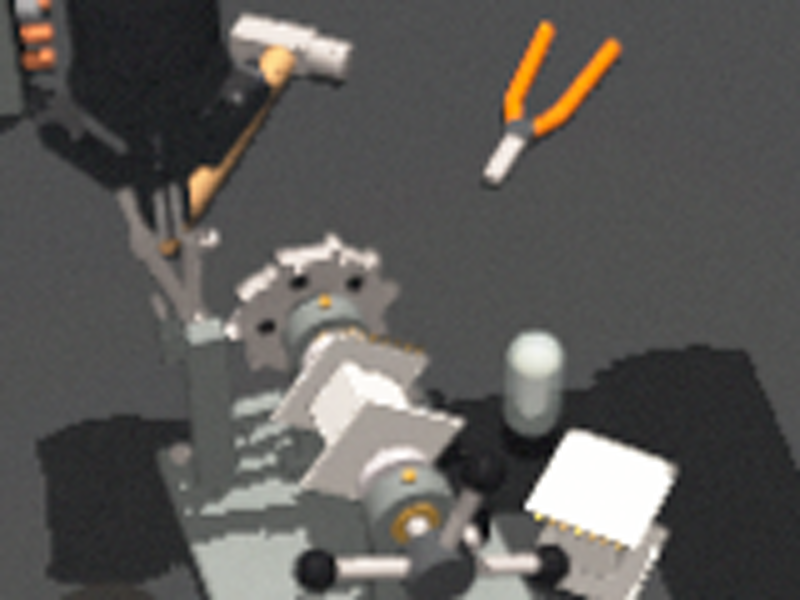

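The pawl is lifted: claw at (208,238) off the wheel, lever tip at about (127,195). I'll compare that with the model angle.

```bash
python3 -c "
from h import *
for a in (.5,.65,.75,.85,.95,1.05,1.1):
    x=W(P0,[pin(a,-.092),pin(a,-.123)]); print(a,((proj('scene',x)-[240,120])*5).round(),pin(a,0)[0])"
```

```text
0.5 [[185. 224.]
 [169. 188.]] 0.06768319172900715
0.65 [[168. 229.]
 [153. 193.]] 0.07700589384571085
0.75 [[157. 233.]
 [142. 197.]] 0.08313395141253824
0.85 [[146. 238.]
 [131. 202.]] 0.08912078720891471
0.95 [[136. 244.]
 [121. 207.]] 0.09490658275054767
1.05 [[126. 250.]
 [112. 214.]] 0.10043352828091487
1.1 [[121. 253.]
 [107. 217.]] 0.10308255865747365
```

About 0.87 rad. Push 6 mm more, back off, go up, then move over to the capstan.

```bash
python3 -m crank '{"translation":[[0,2,0],[0,2,0],[0,2,0],[0,0,0],[0,-5,0],[0,-10,0],[0,-10,-5],[0,-5,-20]],"roll":[0,0,0,0,0,0,0,0],"fingers":[0,0,0,0,0,0,0,0]}'; python3 h.py; python3 -m crank '{"translation":[[0,-10,-40],[0,-25,-35],[10,-35,-5],[35,-30,0],[45,-10,0],[45,0,0],[45,0,0],[35,0,0]],"roll":[0,0,0,0,0,0,0,0],"fingers":[0,0,0,0,0,0,0,0]}'; python3 h.py;  python3 - <<'E'
from h import *
a=get_image("scene")[120:240,240:400]
cv2.imwrite("pics/p3.png",cv2.resize(a,(800,600),interpolation=2))
E
```

```text
clock: 5.95
position: [0.5283, -0.1929, 0.1918]
ee_rot: [-0.003, 0.81, 0.587, -0.001]
contact_force: [-0.1, -0.9, 0.0]
width: -0.0
gripper_force: 0.0
t 5.95 winder xyz mm [  44.7 -123.3  191.8] F [ 0.2 -0.8  0. ] toolx [0.    1.    0.001] w -0.0 q [-0.47  0.29  1.59 -0.    1.27 -0.16]
clock: 6.75
position: [0.493, 0.0465, 0.2741]
ee_rot: [0.0, 0.809, 0.587, 0.001]
contact_force: [-0.0, -1.3, -0.1]
width: -0.0
gripper_force: 0.0
t 6.75 winder xyz mm [-63.3  93.3 274.1] F [ 0.4 -1.2 -0.1] toolx [-0.001  1.     0.001] w -0.0 q [-0.05  0.13  1.59  0.    1.42  0.27]
```

View pics/p3.png

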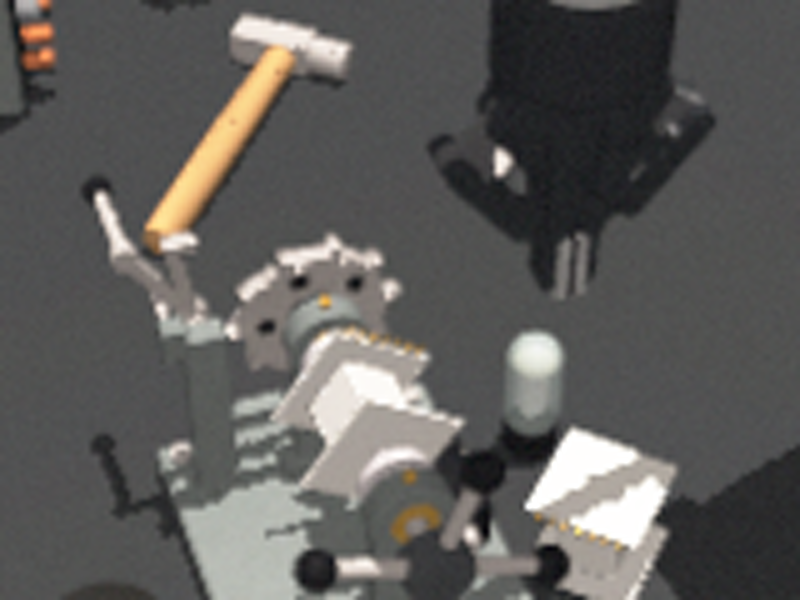

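Pawl is thrown back (lever end (115,248), pin ball (97,190)), everything else untouched. Now over to y=108 and down, then push the ball.

```bash
python3 -m crank '{"translation":[[10,-2,0],[5,0,10],[0,0,30],[0,0,30],[0,0,25],[0,0,12],[0,0,0],[0,0,0]],"roll":[0,0,0,0,0,0,0,0],"fingers":[0,0,0,0,0,0,0,0]}'; python3 h.py; python3 -m crank '{"translation":[[0,4,0],[0,4,0],[0,3,0],[0,3,0],[0,3,0],[0,3,0],[0,3,0],[0,3,0]],"roll":[0,0,0,0,0,0,0,0],"fingers":[0,0,0,0,0,0,0,0]}'; python3 h.py
```

```text
clock: 7.6
position: [0.4971, 0.0586, 0.1669]
ee_rot: [0.0, 0.81, 0.587, 0.0]
contact_force: [-0.9, 0.5, 1.4]
width: -0.0003
gripper_force: 0.0
t 7.6 winder xyz mm [-63.1 106.  166.9] F [-1.   0.2  1.4] toolx [0.001 1.    0.   ] w -0.0003 q [-0.02  0.21  1.76 -0.    1.17  0.3 ]
clock: 8.4
position: [0.5211, 0.0511, 0.1663]
ee_rot: [-0.0, 0.81, 0.587, -0.0]
contact_force: [-2.2, 1.2, 3.0]
width: -0.0003
gripper_force: 1.5
t 8.4 winder xyz mm [-37.9 106.3 166.3] F [-2.5  0.5  3. ] toolx [-0.  1. -0.] w -0.0003 q [-0.04  0.25  1.72  0.    1.18  0.28]
```

```bash
python3 -m crank '{"translation":[[0,3,0],[0,3,0],[0,3,0],[0,3,0],[0,3,0],[0,3,0],[0,3,0],[0,2,0]],"roll":[0,0,0,0,0,0,0,0],"fingers":[0,0,0,0,0,0,0,0]}'; python3 h.py; python3 -m crank '{"translation":[[0,0,0],[0,-4,0],[0,-8,0],[0,-15,0],[0,-15,0],[0,-15,-20],[0,-10,-40],[0,0,-40]],"roll":[0,0,0,0,0,0,0,0],"fingers":[0,0,0,0,0,0,0,0]}'; python3 - <<'E'
from h import *
a=get_image("scene")[120:240,240:400]
cv2.imwrite("pics/p4.png",cv2.resize(a,(800,600),interpolation=2))
for w in (.4,.45,.5,.55,.6,.65): print(w,((proj('scene',W(P0,[arm(-.35+w+k*np.pi/2) for k in range(4)]))-[239.5,119.5])*5).round().tolist())
E
```

```text
clock: 9.2
position: [0.5436, 0.0437, 0.1663]
ee_rot: [0.0, 0.81, 0.587, 0.0]
contact_force: [-2.3, 0.8, 1.1]
width: 0.0002
gripper_force: 1.0
t 9.2 winder xyz mm [-14.2 106.4 166.3] F [-2.4  0.   1.1] toolx [ 0.  1. -0.] w 0.0002 q [-0.05  0.28  1.67 -0.    1.19  0.27]
clock: 10.0
position: [0.4758, 0.0656, 0.2668]
ee_rot: [-0.001, 0.809, 0.587, -0.001]
contact_force: [1.3, 0.3, 0.1]
width: 0.0002
gripper_force: 0.0
0.4 [[432.0, 479.0], [310.0, 606.0], [440.0, 645.0], [560.0, 528.0]]
0.45 [[425.0, 481.0], [310.0, 610.0], [446.0, 643.0], [560.0, 524.0]]
0.5 [[419.0, 484.0], [311.0, 614.0], [452.0, 641.0], [559.0, 520.0]]
0.55 [[412.0, 486.0], [313.0, 617.0], [458.0, 639.0], [559.0, 516.0]]
0.6 [[406.0, 489.0], [314.0, 621.0], [464.0, 636.0], [558.0, 512.0]]
0.65 [[400.0, 492.0], [316.0, 625.0], [470.0, 634.0], [556.0, 508.0]]
```

View pics/p4.png

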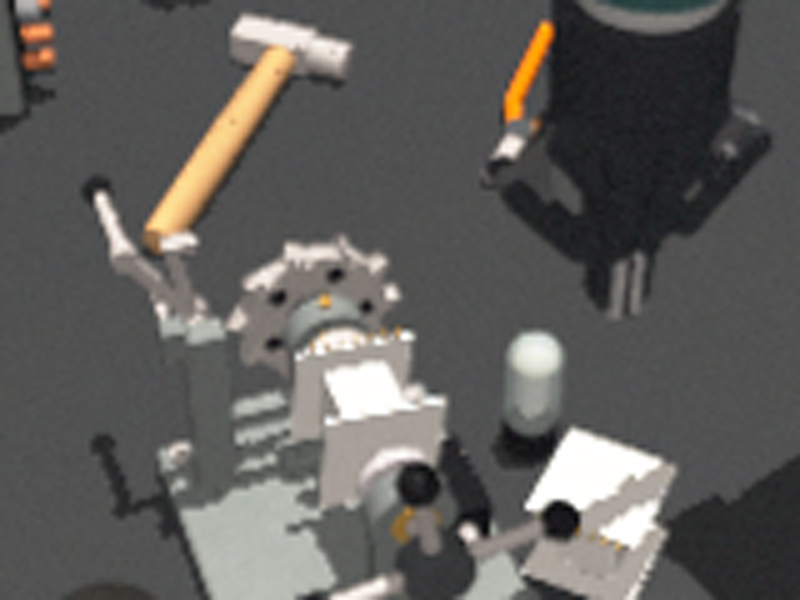

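Upper ball at (418,484), side ball at (561,519): wheel ≈ 0.50, in the window. Former upright. Now round to the +x side of the pin.

```bash
python3 -m crank '{"translation":[[-30,30,-5],[-45,42,0],[-45,42,0],[-45,42,0],[-40,40,0],[-24,24,0],[0,0,0],[0,0,0]],"roll":[0,0,0,0,0,0,0,0],"fingers":[0,0,0,0,0,0,0,0]}'; python3 h.py
```

```text
clock: 10.85
position: [0.5989, -0.1838, 0.2706]
ee_rot: [-0.001, 0.81, 0.587, -0.0]
contact_force: [0.1, 0.5, 0.6]
width: 0.0001
gripper_force: 0.0
t 10.85 winder xyz mm [109.  -92.7 270.6] F [-0.1  0.5  0.6] toolx [0.001 1.    0.001] w 0.0001 q [-0.41  0.34  1.32  0.    1.49 -0.09]
```

```bash
python3 -m crank '{"translation":[[-15,15,0],[-15,15,0],[0,0,0],[0,0,0]],"roll":[0,0,0,0],"fingers":[0,0,0,0]}'; python3 h.py; python3 -m crank '{"translation":[[0,0,20],[0,0,30],[0,0,30],[0,0,15],[0,0,7],[0,0,0],[0,-4,0],[0,-4,0]],"roll":[0,0,0,0,0,0,0,0],"fingers":[0,0,0,0,0,0,0,0]}'; python3 h.py
```

```text
clock: 11.25
position: [0.6182, -0.2199, 0.2714]
ee_rot: [-0.001, 0.809, 0.587, 0.0]
contact_force: [0.5, -0.2, 0.2]
width: -0.0003
gripper_force: 0.0
t 11.25 winder xyz mm [ 138.5 -121.1  271.4] F [ 0.5 -0.   0.2] toolx [-0.001  1.     0.001] w -0.0003 q [-0.45  0.38  1.24  0.    1.51 -0.13]
clock: 12.05
position: [0.6118, -0.2193, 0.1708]
ee_rot: [0.001, 0.809, 0.587, 0.001]
contact_force: [-0.4, -0.1, -1.0]
width: 0.0002
gripper_force: 0.0
t 12.05 winder xyz mm [ 132.3 -122.4  170.8] F [-0.3 -0.2 -1. ] toolx [-0.  1. -0.] w 0.0002 q [-0.45  0.42  1.43  0.    1.28 -0.14]
```

```bash
python3 -m crank '{"translation":[[0,-4,0],[0,-4,0],[0,-3,0],[0,-3,0],[0,-3,0],[0,-3,0],[0,-3,0],[0,-3,0]],"roll":[0,0,0,0,0,0,0,0],"fingers":[0,0,0,0,0,0,0,0]}'; python3 h.py; python3 -m crank '{"translation":[[0,-3,0],[0,-3,0],[0,-3,0],[0,-3,0],[0,-3,0],[0,-3,0],[0,-3,0],[0,-2,0]],"roll":[0,0,0,0,0,0,0,0],"fingers":[0,0,0,0,0,0,0,0]}'; python3 h.py; python3 -m crank '{"translation":[[0,0,0],[0,5,0],[0,10,0],[0,20,-10],[0,15,-30],[0,10,-40],[0,0,-40],[0,0,0]],"roll":[0,0,0,0,0,0,0,0],"fingers":[0,0,0,0,0,0,0,0]}'; python3 - <<'E'
from h import *
a=get_image("scene")[120:240,240:400]
cv2.imwrite("pics/p5.png",cv2.resize(a,(800,600),interpolation=2))
for w in (.4,.45,.5,.55,.6,.65): print(w,((proj('scene',W(P0,[arm(-.35+w+k*np.pi/2) for k in range(4)]))-[239.5,119.5])*5).round().tolist())
for a in (0,.07,.14,.2): print(a,((proj('scene',W(P0,[pin(a,-.1506),pin(a,-.099)]))-[239.5,119.5])*5).round().tolist())
E
```

```text
clock: 12.85
position: [0.5864, -0.2112, 0.1692]
ee_rot: [-0.0, 0.81, 0.587, -0.0]
contact_force: [0.0, 0.1, 0.6]
width: 0.0001
gripper_force: 0.1
t 12.85 winder xyz mm [ 105.6 -122.7  169.2] F [0.  0.1 0.6] toolx [ 0.  1. -0.] w 0.0001 q [-0.46  0.39  1.5  -0.    1.26 -0.14]
clock: 13.65
position: [0.5645, -0.204, 0.1693]
ee_rot: [-0.0, 0.81, 0.587, -0.0]
contact_force: [0.3, -0.0, 0.1]
width: 0.0001
gripper_force: 0.0
t 13.65 winder xyz mm [  82.6 -122.7  169.3] F [0.2 0.1 0.1] toolx [ 0.  1. -0.] w 0.0001 q [-0.46  0.35  1.55 -0.    1.24 -0.15]
clock: 14.45
position: [0.6258, -0.2245, 0.296]
ee_rot: [0.006, 0.809, 0.587, 0.003]
contact_force: [0.4, 0.6, 0.3]
width: -0.0003
gripper_force: 0.0
0.4 [[432.0, 479.0], [310.0, 606.0], [440.0, 645.0], [560.0, 528.0]]
0.45 [[425.0, 481.0], [310.0, 610.0], [446.0, 643.0], [560.0, 524.0]]
0.5 [[419.0, 484.0], [311.0, 614.0], [452.0, 641.0], [559.0, 520.0]]
0.55 [[412.0, 486.0], [313.0, 617.0], [458.0, 639.0], [559.0, 516.0]]
0.6 [[406.0, 489.0], [314.0, 621.0], [464.0, 636.0], [558.0, 512.0]]
0.65 [[400.0, 492.0], [316.0, 625.0], [470.0, 634.0], [556.0, 508.0]]
0 [[212.0, 160.0], [238.0, 218.0]]
0.07 [[205.0, 159.0], [231.0, 217.0]]
0.14 [[198.0, 158.0], [224.0, 216.0]]
0.2 [[191.0, 157.0], [218.0, 216.0]]
```

View pics/p5.png

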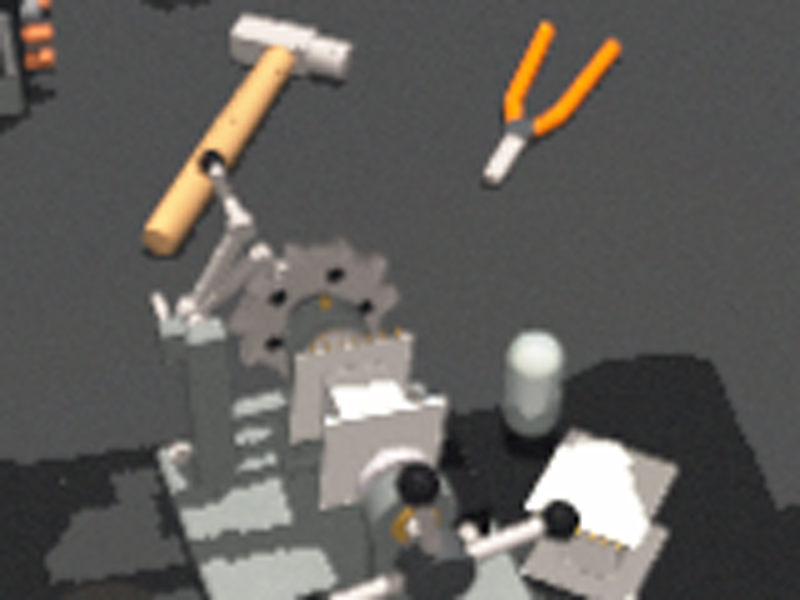

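The pin ball is at (211,159), within 2 px of its home place, so the pawl is home (≈0.01–0.02 rad). The wheel is still at ≈0.50 (ball at (418,484)) and the hand is clear.

```bash
python3 -m crank '{"translation":[[0,0,0],[0,0,0],[0,0,0]],"roll":[0,0,0],"fingers":[0,0,0]}'; python3 -c "
from rig import manip
print(manip.sign_off())"
```

```text
clock: 14.8
position: [0.6213, -0.2226, 0.2875]
ee_rot: [-0.001, 0.81, 0.587, -0.001]
contact_force: [-0.6, 0.4, -0.1]
width: 0.0001
gripper_force: 0.0
the job is handed in; nothing more can be done
None
```

The job is handed in: I threw the pawl back, turned the wheel back one notch (about 0.50 rad by the camera), and the pawl dropped home (within about 0.02 rad), with the hand clear and nothing else seen to have moved, at 14.8 s on the clock.

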